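# Load the paint jars into the numbered pot stand

### The job

The mural painters want their jars in order in the wooden pot stand, whose four pockets are numbered by the one to four black studs in the corner beside each. First put the tallest, slimmest jar into pocket one, then the shortest, widest jar into pocket two, each standing upright on the pocket's floor. Leave the two middle-sized jars (one on the table, one already in pocket three), the tub and the brush where they are.

Things in the scene. Friction and masses are not known exactly. Their poses are not given: they have to be found in the camera images.
- tall_jar: The tallest, slimmest jar, 44 mm in diameter, 96 mm tall, about 160 g: closed plastic paint jar, upright cylinder, white with a paper label band and a grey cap of the same diameter; origin at the centre of its underside, z up its axis; may be gripped anywhere on its side. Stands on the table.
- squat_jar: The shortest, widest jar, 62 mm in diameter, 60 mm tall, about 190 g: closed plastic paint jar, upright cylinder, white with a paper label band and a grey cap of the same diameter; origin at the centre of its underside, z up its axis; may be gripped anywhere on its side. Stands on the table.
- spare_jar: Bystander: middle-sized jar, 52 mm in diameter, 80 mm tall: closed plastic paint jar, upright cylinder, white with a paper label band and a grey cap of the same diameter; origin at the centre of its underside, z up its axis; may be gripped anywhere on its side. Stands on the table, leave it.
- stood_jar: Bystander: middle-sized jar like the spare one, 52 mm in diameter, 80 mm tall: closed plastic paint jar, upright cylinder, white with a paper label band and a grey cap of the same diameter; origin at the centre of its underside, z up its axis; may be gripped anywhere on its side. Already stands in pocket three of the stand, leave it.
- tub: Bystander: open white plastic tub, 90 mm across the rim, 65 mm tall, origin at the centre of its underside.
- brush: Bystander: paint brush with a wooden handle lying on the table, 200 mm long along its x axis, handle to -x, origin near its middle, at table height.
- stand: Square plywood block, 230 x 230 mm, 30 mm high, fixed, turned any way round. Origin: centre of its underside, z up. Four round pockets, 81 mm wide, 18 mm deep, centred 54 mm from its middle in x and y: one (+x,+y), two (-x,+y), three (-x,-y), four (+x,-y), i.e. anticlockwise from above. Black studs, 10 mm wide, at each pocket's corner count its number. Pocket four is empty.
- pocket1 (a point): Centre of the floor of pocket one, the pocket whose corner of the stand carries a single stud; z up. The pocket is round, 81 mm in diameter, 18 mm deep; its floor is 12 mm above the table.
- pocket2 (a point): Centre of the floor of pocket two, the pocket whose corner of the stand carries two studs; z up. The pocket is round, 81 mm in diameter, 18 mm deep; its floor is 12 mm above the table.
There are look-alikes about, which are no part of the job. Leave any green or turquoise look-alike of the squat_jar alone.

How it is judged (in metres and radians):
On the way, in this order (a step that is already met when the one before it is completed fails the run):
1. the tallest jar stands in pocket one, let go (horizontal distance between tall_jar and pocket1 below 0.022 m and z of tall_jar in the frame of stand below 0.018 m and angle between tall_jar's own z axis and vertical below 0.17 rad and linear speed of tall_jar below 0.03 m/s and contact force between the fingers and tall_jar below 0.3 N), for 0.2 s.
2. then the shortest jar stands in pocket two, let go (horizontal distance between squat_jar and pocket2 below 0.022 m and z of squat_jar in the frame of stand below 0.018 m and angle between squat_jar's own z axis and vertical below 0.17 rad and linear speed of squat_jar below 0.03 m/s and contact force between the fingers and squat_jar below 0.3 N), for 0.2 s.
At the end, for the whole second after the job is handed in: The tallest jar stands in pocket one and the shortest in pocket two: each within 22 mm of the pocket's centre, its underside within 6 mm of the pocket's floor, upright within 10 degrees, at rest and let go (all of step 1 and all of step 2); the robot touches nothing.
It fails at once if the spare middle-sized jar is moved by more than 30 mm (distance of spare_jar from where it was at the start of the episode above 0.03 m).
It fails at once if the jar already in the stand is moved by more than 30 mm (distance of stood_jar from where it was at the start of the episode above 0.03 m).
It fails at once if the tub is moved by more than 30 mm (distance of tub from where it was at the start of the episode above 0.03 m).
It fails at once if the brush is moved by more than 30 mm (distance of brush from where it was at the start of the episode above 0.03 m).
It also fails if it takes over 64 s, if anything falls off the work surface, if the arm or the gripper's body presses on something with over 40 N, if the wrist force passes 120 N, or if a joint passes its speed limit or range.

### The arm

A 6-joint arm with a two-finger parallel gripper is mounted at the origin on the work surface. World frame = base frame: x ahead of the robot, y to its left, z up, the work surface at z = 0. Lengths are in mm, angles in rad, forces in N, time in s.
With the tool pointing down it reaches from about 325 to 925 mm from the base axis. Payload 3.1 kg.
Tool frame: the origin (TCP) lies at the very end of the fingers, on their centre line; the grasp point (between the pads) lies 19 mm behind it; z points along the fingers, x is the direction in which the jaws open and shut, and the axes are right-handed (so a half turn about z gives the same grasp; the last joint's range is limited). The gripper opens to 85 mm and grips with 20 to 120 N. Pads are 22 mm wide; open, the fingers measure 114 mm over their backs; the gripper's body (76 mm by 85 mm) begins 54 mm behind the grasp point. The pads swing forward as they close: fully open they stand 13 mm farther back than shut.
Start: joints at [1.084, 0.217, 1.613, -0, 1.311, -0.112], TCP at [228.787, 581.632, 231.3] pointing down, gripper open.
Joint ranges: [-2.75, 2.75], [-0.78, 2.1], [0.31, 2.55], [-1.13, 4.27], [0.13, 2.63], [-2.58, 2.58]. Speed limits (rad/s): [2.79, 2.79, 3.14, 3.14, 3.14, 3.14].

### API

Orientations are given as [roll, pitch, yaw] about the fixed x, y, z axes, in that order (R = Rz(yaw) Ry(pitch) Rx(roll)).
In Python, from station import * gives the robot as it stands. The module is installed in compiled form; this text tells all that it offers.
- The arm moves only by the tool drive_tool, never from a script. Its argument "deltas" is text: rows parted by semicolons, each of 7 numbers parted by spaces: the opening, from 0 (shut) to 1 (fully open), then the shift along the tool's x, y, z in mm, then the turn, a rotation vector about the tool's x, y, z in degrees. In form: jaw dx dy dz rx ry rz; .... A call has 1 to 12 rows; each row shifts and turns the commanded pose from where the row before left it, along the tool's axes as they then stand; what a row does not reach is not made up. A row lasts 1/12 s, in which the tool goes at most 41.7 mm and 7.16 degrees, less where a joint would pass 70% of its speed; a pose out of reach is approached as far as the arm can. A call with a gripper value outside its range is refused whole. The fingers move at their own pace and stop on an object; "squeeze" is the grip in N (left out, the last holds). Time passes only in rows, so rows that do not move let the fingers close. It gives the time, the measured TCP pose, the force and the opening at its end, in the units of the state.
- get_obs(): the state, without advancing time (a new reading comes with each control period).
- snapshot(name): name is "side" or "top" or "wrist"; returns (picture, depth): 400x640x3 uint8, red, green, blue; 400x640 float32, mm along the optical axis (not along the pixel's ray), 0 where there is no reading.
- camera_model(name): a dict with "vertical_fov" (degrees; the focal length in pixels is half the picture's height over the tangent of half this angle, whatever the lens; pixels are square), "cx", "cy" (the principal point, pixels), "extrinsics" (4x4, takes a point from camera to world coordinates). Camera axes: x right, y down, z forward; pixel columns grow to the right and rows downward; lengths in mm; the calibration is good to about 2 mm. A picture is of the moment at which its call begins: read the wrist's pose just before it. camera_model takes no time and is no camera call; for the wrist camera it gives the pose at the moment of the call.
- finish_job(): hands the job in, once; it reports no verdict.
Trained networks look in the newest picture that a camera, given by its name, has taken for a name from the list of things; names that differ only in an ending like _2 or _b are one class to them, and where a whole thing is asked for, a point or a joint stands for the part that bears it (a point fixed in the world has none). Each returns a list of dicts, best first, with "conf" (0 to 1); they miss things now and then, are a little off and sometimes report something else, mostly with a low value. They report only what shows in the picture. A call takes as long as a camera call. They do not tell look-alikes from the thing itself.
- look_for(target, camera): "extent" ([centre column, centre row, width, height] in pixels, round what is visible of it).
- spot_point(target, camera): "position" ([row, column] in pixels: a listed point, or the origin of a listed thing).
The state is a dict: "time_s": time; "joints": joint angles; "joint_velocities": joint speeds; "joint_efforts": joint torques, N m; "tcp_pos": TCP position; "eef_rot": TCP orientation; "force": force on the tool from outside, world axes, zero at the start; "wrist_torque": the same for the moment, N m; "width": opening from 0.0 (shut) to 1.0 (fully open).
Only numpy, scipy, OpenCV 4.12 (cv2) and the standard library are available. Lean on these libraries where they do the work, as an engineer would, in place of code of your own. Each camera call takes 0.05 s, during which the arm holds its last target. There are 200 camera calls.

## Working session

There is one attempt and no reset: what is moved stays moved. The work goes in short steps, Python scripts to look and compute and a tool call to move; the robot and the scene stay as the last step left them, time stands still between calls to the robot, and variables do not carry over. Pictures are saved under pics/ and viewed, about 8 in all and at most 12, crops included, and the job is handed in when it is done.

Besides the shell and the picture viewer there is one more tool, called after "Emit:" as name(argument=value, ...) on one line, values as JSON. drive_tool: Moves the arm, as the interface text tells. Its arguments: {"type":"object","properties":{"deltas":{"type":"string"},"squeeze":{"type":"number"}},"required":["deltas"]}

```bash
mkdir -p pics; cat > h.py <<'E'
from station import *
import numpy as np, cv2
def cam(n):
    m=camera_model(n); f=200/np.tan(np.radians(m["vertical_fov"])/2); return f,m["cx"],m["cy"],np.array(m["extrinsics"])
def cloud(n,d):
    f,cx,cy,T=cam(n); v,u=np.mgrid[0:400,0:640]
    P=np.stack([(u-cx)/f*d,(v-cy)/f*d,d,np.ones_like(d)],-1)@T.T
    P=P[...,:3]; P[d==0]=np.nan; return P
def save(n,im): cv2.imwrite("pics/"+n+".png",im[...,::-1])
E
python3 - <<'E'
from h import *
for c in ["top","side"]:
    p,d=snapshot(c); save(c+"0",p); np.savez(c+"0.npz",p=p,d=d)
    f,cx,cy,T=cam(c); print(c,f,cx,cy,T.round(2).tolist(),camera_model(c).keys())
    P=cloud(c,d)
    for t in ["tall_jar","squat_jar","spare_jar","stood_jar","tub","brush","stand","pocket1","pocket2"]:
        for fn in ([look_for] if 'pocket' not in t else [spot_point]):
            for r in fn(t,c)[:4]:
                e=r.get("extent"); 
                u,v=(e[0],e[1]) if e is not None else (r["position"][1],r["position"][0])
                print(t,np.round(e if e is not None else r["position"]),round(r["conf"],2),P[int(np.clip(v,0,399)),int(np.clip(u,0,639))].round())
print(get_obs())
E
```

```text
top 418.30627762341373 314.8169157060027 202.6281126789364 [[0.01, -1.0, 0.06, 446.28], [-1.0, -0.01, -0.02, 44.59], [0.02, -0.06, -1.0, 1320.41], [0.0, 0.0, 0.0, 1.0]] dict_keys(['vertical_fov', 'cx', 'cy', 'extrinsics'])
tall_jar [442. 212.  21.  17.] 0.78 [ 505. -351.  100.]
squat_jar [382. 226.  21.  21.] 0.89 [ 463. -181.   58.]
squat_jar [345. 229.  17.  22.] 0.77 [452. -72.  56.]
squat_jar [399. 262.  23.  23.] 0.6 [ 355. -236.   57.]
spare_jar [383. 178.  21.  18.] 0.78 [ 606. -181.   79.]
spare_jar [255. 203. 100. 106.] 0.25 [527. 203.  31.]
stood_jar [229. 200.  26.  18.] 0.73 [534. 272.  90.]
stood_jar [258. 204. 104. 104.] 0.4 [527. 197.  30.]
tub [169. 242.  31.  29.] 0.85 [404. 472.   1.]
brush [376. 149.  64.  15.] 0.75 [ 702. -169.   20.]
stand [255. 203.  98. 105.] 0.66 [530. 204.  27.]
pocket1 [177. 257.] 0.91 [613. 201.  14.]
pocket1 [204. 284.] 0.64 [529. 118.  14.]
pocket1 [201. 230.] 0.43 [528. 269.  91.]
pocket2 [177. 257.] 0.91 [613. 201.  14.]
pocket2 [204. 284.] 0.64 [529. 118.  14.]
pocket2 [201. 230.] 0.43 [528. 269.  91.]
side 407.54669602111005 324.32174
[... 872 characters left out ...]
298.] 0.81 [512. 129.  14.]
{'time_s': 1.0, 'joints': array([ 1.08382391e+00,  2.16908353e-01,  1.61338169e+00, -6.16093299e-05,
        1.31132504e+00, -1.12179579e-01]), 'joint_velocities': array([-0.00147902, -0.00119212, -0.00032087,  0.00118686,  0.00062116,
        0.00027642]), 'joint_efforts': array([-2.91558144e-04, -3.96894622e+01, -3.04269326e+01, -1.73637645e-04,
        7.04023660e-04,  3.67651882e-07]), 'tcp_pos': array([228.78927722, 581.63016391, 231.30464731]), 'eef_rot': array([3.14153599e+00, 2.89518325e-05, 1.19601929e+00]), 'force': array([-0.11921729, -1.07162649, -0.6201601 ]), 'wrist_torque': array([ 0.03293642, -0.00926841,  0.01514494]), 'width': 1.0030646184554644}
```

View pics/top0.png

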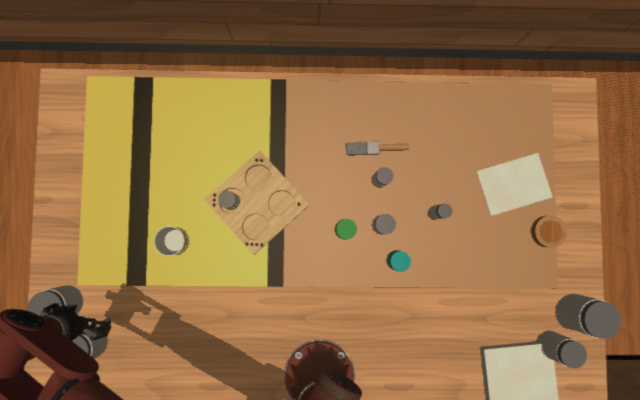

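View pics/side0.png

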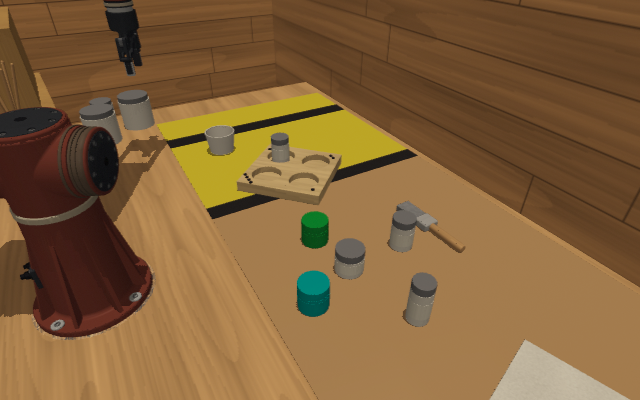

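```bash
python3 - <<'E'
from h import *
z=np.load("top0.npz"); p,d=z["p"],z["d"]; P=cloud("top",d)
a=cv2.resize(p[145:260,200:315],(560,560),interpolation=cv2.INTER_CUBIC);
b=np.zeros((560,230,3),np.uint8); c=cv2.resize(p[165:280,330:460],None,fx=1.76,fy=1.76,interpolation=cv2.INTER_CUBIC); b[:c.shape[0],:c.shape[1]]=c[:560,:230]
save("crop",np.hstack([a,b]))
print("table z",np.nanmedian(P[240:270,300:330,2]))
def top(n,xy,h,R=45,cname="top",PP=P):
    m=(abs(PP[...,2]-h)<6)&(np.hypot(PP[...,0]-xy[0],PP[...,1]-xy[1])<R)
    q=PP[m][:,:2].astype(np.float32); c,r=cv2.minEnclosingCircle(q); print(cname,n,len(q),np.round(c,1),round(r,1),q.mean(0).round(1),np.median(PP[m][:,2]).round(1))
zs=np.load("side0.npz"); Q=cloud("side",zs["d"])
print("side table z",np.nanmedian(Q[330:360,380:400,2]))
for cn,PP in(("top",P),("side",Q)):
  for n,xy,h in[("tall",(505,-351),98),("squat",(463,-181),60),("spare",(606,-181),80),("stood",(530,270),92),("green",(452,-72),60),("teal",(355,-236),60)]: top(n,xy,h,45,cn,PP)
  m=(abs(PP[...,2]-30)<5)&(np.hypot(PP[...,0]-530,PP[...,1]-200)<170)
  q=PP[m][:,:2].astype(np.float32); r=cv2.minAreaRect(q); print(cn,r,cv2.boxPoints(r).round().tolist())
E
```

```text
table z 0.6679446006216949
side table z 0.6180728847186856
top tall 163 [ 507.1 -362.2] 21.7 [ 506.7 -361.7] 95.8
top squat 323 [ 466.6 -192.6] 31.0 [ 466.9 -192.1] 60.3
top spare 230 [ 612.  -186.7] 26.2 [ 611.4 -186.7] 79.8
top stood 241 [534.7 280.4] 26.2 [534.4 279.8] 91.9
top green 318 [451.3 -74.9] 30.8 [451.2 -74.2] 60.4
top teal 329 [ 356. -238.] 31.2 [ 355.7 -237.6] 60.0
top ((531.77685546875, 201.0791473388672), (230.83273315429688, 230.32093811035156), 42.83115768432617) [[369.0, 207.0], [525.0, 38.0], [695.0, 195.0], [538.0, 364.0]]
side tall 397 [ 507.3 -366.2] 23.2 [ 505.3 -366.3] 96.0
side squat 526 [ 466.2 -195.1] 31.8 [ 464.6 -197.6] 60.0
side spare 314 [ 610.8 -189.4] 26.9 [ 609.2 -191.9] 79.8
side stood 137 [533.5 275.3] 25.9 [532.5 272.9] 92.0
side green 425 [449.8 -77.3] 32.1 [448.9 -80.6] 60.0
side teal 713 [ 355.1 -240.2] 32.2 [ 353.9 -243.4] 60.0
side ((532.8421020507812, 199.8114776611328), (239.66085815429688, 231.54539489746094), 42.719566345214844) [[366.0, 204.0], [523.0, 33.0], [699.0, 196.0], [542.0, 366.0]]
```

View pics/crop.png

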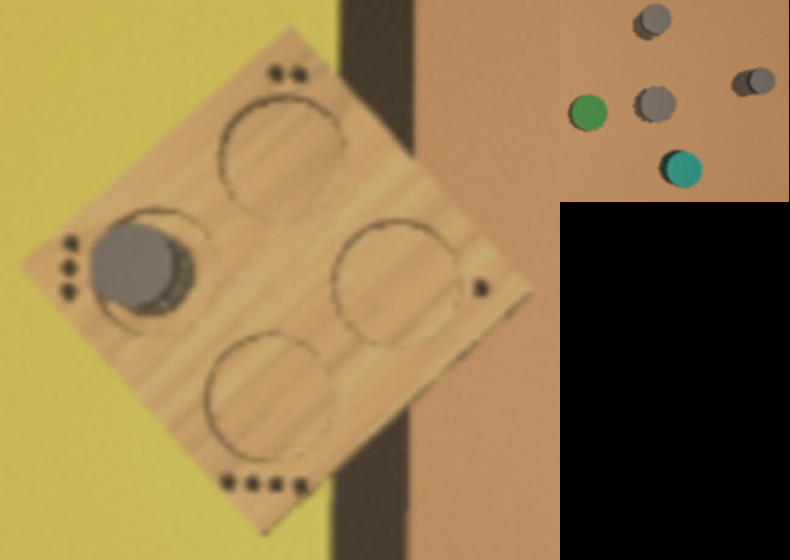

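Pictured: the stand's single stud is at the right corner (crop 481,288) and its two studs are at the top corner (288,74). Jar three is on the left, which fits the anticlockwise numbering.

- **Squat candidates (top view):** grey-capped white at (382,226), green at (345,229), turquoise at (399,262). The white one fits, since the other two are the coloured look-alikes.
- **Tall jar:** (442,212). It is the narrowest, with a 22 mm radius and its top at 96 mm.
- **Spare jar:** (383,178).

Targets: tall (507,-363), squat (466.5,-193), pocket1 (529,125), pocket2 (608,198).

Emit:
drive_tool(deltas="1 -29.9 23.26 0 0 0 0;1 -29.9 23.26 0 0 0 0;1 -29.9 23.26 0 0 0 0;1 -29.9 23.26 0 0 0 0;1 -29.9 23.26 0 0 0 0;1 -29.9 23.26 0 0 0 0;1 -29.9 23.26 0 0 0 0;1 -29.9 23.26 0 0 0 0;1 -29.9 23.26 0 0 0 0;1 -29.9 23.26 0 0 0 0;1 -29.9 23.26 0 0 0 0;1 -29.9 23.26 0 0 0 0")

```text
time_s: 2.0
tcp_pos: [357.3, 143.9, 231.7]
eef_rot: [3.14, -0.001, 1.197]
force: [0.8, -0.6, 0.8]
width: 0.998
```

Emit:
drive_tool(deltas="1 -29.9 23.26 0 0 0 0;1 -29.9 23.26 0 0 0 0;1 -29.9 23.26 0 0 0 0;1 -29.9 23.26 0 0 0 0;1 -29.9 23.26 0 0 0 0;1 -29.9 23.26 0 0 0 0;1 -29.9 23.26 0 0 0 0;1 -29.9 23.26 0 0 0 0;1 -29.9 23.26 0 0 0 0;1 -29.9 23.26 0 0 0 0;1 -29.9 23.26 0 0 0 0;1 0 0 0 0 0 0")

```text
time_s: 3.0
tcp_pos: [476.2, -260.5, 231.6]
eef_rot: [3.138, 0.003, 1.191]
force: [-0.4, -0.4, 0.6]
width: 0.998
```

Emit:
drive_tool(deltas="1 -21 16.5 0 0 0 0;1 -21 16.5 0 0 0 0;1 -21 16.5 0 0 0 0;1 -21 16.5 0 0 0 0;1 0 0 0 0 0 0;1 0 0 0 0 0 0")

```text
time_s: 3.5
tcp_pos: [505.5, -357.1, 231.0]
eef_rot: [-3.141, -0.001, 1.195]
force: [0.5, 0.3, 0.2]
width: 1.001
```

```bash
cat >> h.py <<'E'
def go(xy,z=None):
    o=get_obs(); t=o["tcp_pos"]; y=o["eef_rot"][2]; c,s=np.cos(y),np.sin(y); D=np.array(xy)-t[:2]
    print("tcp",t.round(1),"rot",o["eef_rot"].round(3),"tool dx dy",(c*D[0]+s*D[1]).round(1),(s*D[0]-c*D[1]).round(1),"dz",None if z is None else (t[2]-z).round(1),"w",round(o["width"],3),"j6",o["joints"][5].round(2))
def disc(xy,h,R=45,c="wrist",nm=None):
    p,d=snapshot(c); P=cloud(c,d)
    if nm: save(nm,p)
    m=(abs(P[...,2]-h)<6)&(np.hypot(P[...,0]-xy[0],P[...,1]-xy[1])<R)
    q=P[m][:,:2].astype(np.float32)
    if len(q)<8: print(c,"few",len(q)); return
    ce,r=cv2.minEnclosingCircle(q); print(c,len(q),np.round(ce,1),round(r,1),np.median(P[m][:,2]).round(1))
E
python3 -c "
from h import *
disc((507,-363),96,nm='w1')
go((507,-363),40)"
```

```text
wrist 1376 [ 506.2 -364. ] 21.9 95.4
tcp [ 505.3 -356.   231. ] rot [-3.140e+00 -1.000e-03  1.196e+00] tool dx dy -5.9 4.2 dz 191.0 w 0.999 j6 -1.92
```

View pics/w1.png

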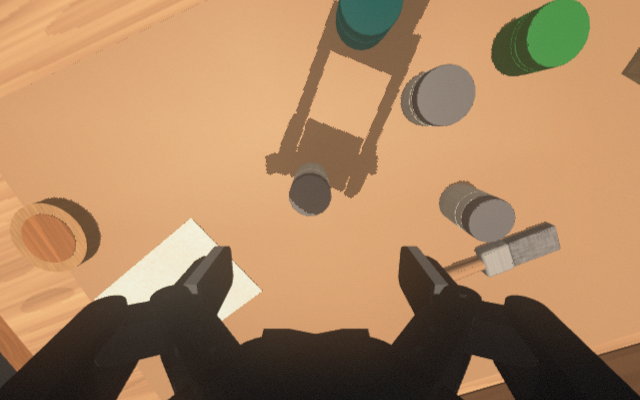

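The wrist picture shows the tall jar's cap at (310,190), standing free. I'll correct by about 7 mm, descend and grip.

Emit:
drive_tool(deltas="1 -6.5 3.9 10 0 0 0;1 0 0 30 0 0 0;1 0 0 30 0 0 0;1 0 0 30 0 0 0;1 0 0 30 0 0 0;1 0 0 25 0 0 0;1 0 0 20 0 0 0;1 0 0 14 0 0 0;1 0 0 0 0 0 0;1 0 0 0 0 0 0")

```text
time_s: 4.38
tcp_pos: [506.3, -363.0, 41.6]
eef_rot: [-3.14, -0.001, 1.197]
force: [-0.3, -0.3, -0.0]
width: 1.001
```

Emit:
drive_tool(deltas="0 0 0 0 0 0 0;0 0 0 0 0 0 0;0 0 0 0 0 0 0;0 0 0 0 0 0 0;0 0 0 0 0 0 0;0 0 0 0 0 0 0;0 0 0 0 0 0 0;0 0 0 0 0 0 0;0 0 0 0 0 0 0;0 0 0 0 0 0 0", squeeze=35)

```text
time_s: 5.22
tcp_pos: [507.9, -364.9, 44.2]
eef_rot: [3.139, 0.001, 1.196]
force: [-0.8, 1.1, 7.0]
width: 0.505
```

Emit:
drive_tool(deltas="0 0 0 -5 0 0 0;0 0 0 -15 0 0 0;0 0 0 -25 0 0 0;0 0 0 -25 0 0 0;0 0 0 -25 0 0 0;0 0 0 -25 0 0 0;0 0 0 -20 0 0 0;0 0 0 -10 0 0 0;0 0 0 0 0 0 0")

```text
time_s: 5.97
tcp_pos: [508.0, -365.1, 195.2]
eef_rot: [3.137, 0.002, 1.196]
force: [0.5, -0.6, -2.2]
width: 0.505
```

```bash
python3 -c "
from h import *
go((529,125),57)
disc((506.5,-363.5),246,60,c='side',nm='s1')
go((529,125),57)
p,d=snapshot('top'); P=cloud('top',d); m=(P[...,2]>-5)&(P[...,2]<12)&(np.hypot(P[...,0]-506,P[...,1]+363)<15); print(m.sum())"
```

```text
tcp [ 508.  -365.1  195.2] rot [3.137e+00 2.000e-03 1.196e+00] tool dx dy 463.8 -159.9 dz 138.2 w 0.505 j6 -1.93
side 421 [ 506.9 -365.7] 55.4 247.1
tcp [ 507.1 -364.3  193. ] rot [3.140e+00 1.000e-03 1.196e+00] tool dx dy 463.4 -158.8 dz 136.0 w 0.506 j6 -1.93
68
```

View pics/s1.png

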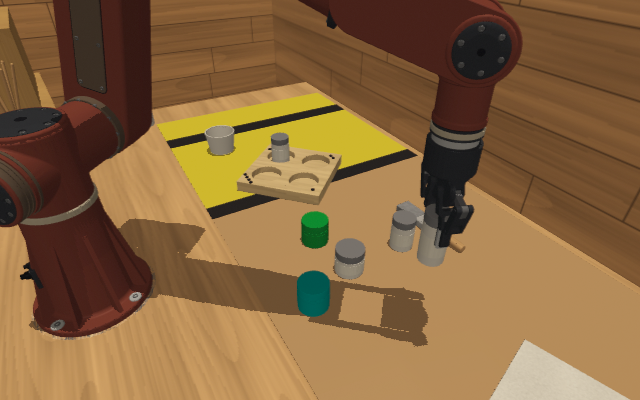

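The side picture shows the tall jar upright in the jaws at (432,235). I'll carry it to pocket one.

Emit:
drive_tool(deltas="0 12 -4.1 0 0 0 0;0 24 -8.2 0 0 0 0;0 33 -11.3 0 0 0 0;0 33 -11.3 0 0 0 0;0 33 -11.3 0 0 0 0;0 33 -11.3 0 0 0 0;0 33 -11.3 0 0 0 0;0 33 -11.3 0 0 0 0;0 33 -11.3 0 0 0 0;0 33 -11.3 0 0 0 0;0 33 -11.3 0 0 0 0;0 33 -11.3 0 0 0 0")

```text
time_s: 7.07
tcp_pos: [521.8, 25.1, 189.9]
eef_rot: [-3.137, 0.001, 1.196]
force: [1.4, 0.7, -2.6]
width: 0.505
```

Emit:
drive_tool(deltas="0 33 -11.3 0 0 0 0;0 33 -11.3 0 0 0 0;0 33 -11.3 0 0 0 0;0 20 -6.8 0 0 0 0;0 10 -3.4 0 0 0 0;0 0 0 0 0 0 0;0 0 0 0 0 0 0;0 0 0 0 0 0 0")

```text
time_s: 7.73
tcp_pos: [529.7, 157.5, 191.4]
eef_rot: [-3.14, 0.002, 1.195]
force: [0.1, 0.6, -2.2]
width: 0.511
```

```bash
python3 -c "
from h import *
p,d=snapshot('side');save('s2',p)
go((528.6,124.8),57)"
```

```text
tcp [530.  157.2 191.7] rot [-3.141e+00  1.000e-03  1.194e+00] tool dx dy -30.7 10.6 dz 134.7 w 0.505 j6 -1.03
```

View pics/s2.png

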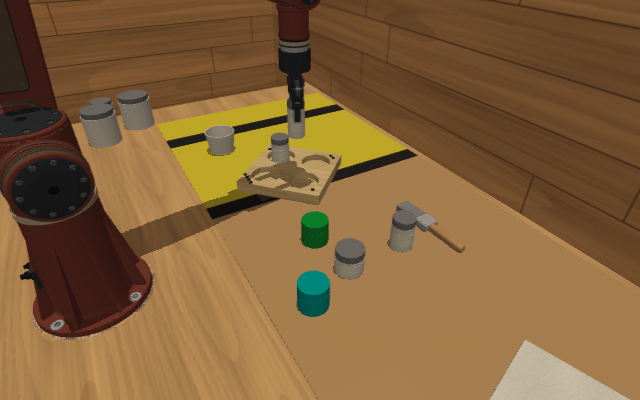

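The jar is still held upright, at (297,115). I sent one row too many, so I'm stepping back 32 mm and then lowering.

Emit:
drive_tool(deltas="0 -15.5 5.3 0 0 0 0;0 -15.2 5.3 0 0 0 0;0 0 0 10 0 0 0;0 0 0 25 0 0 0;0 0 0 30 0 0 0;0 0 0 25 0 0 0;0 0 0 15 0 0 0;0 0 0 10 0 0 0;0 0 0 8 0 0 0;0 0 0 0 0 0 0;0 0 0 0 0 0 0")

```text
time_s: 8.7
tcp_pos: [529.4, 126.0, 69.6]
eef_rot: [3.141, -0.0, 1.195]
force: [-0.1, -0.6, -1.6]
width: 0.506
```

```bash
python3 -c "
from h import *
go((528.6,124.8),55)
print(get_obs()['force'])"
```

```text
tcp [529.4 126.   69.6] rot [ 3.141 -0.     1.195] tool dx dy -1.5 -0.3 dz 14.6 w 0.506 j6 -1.09
[-0.11050345 -0.64711934 -1.5614031 ]
```

Emit:
drive_tool(deltas="0 -1 0 5 0 0 0;0 0 0 4 0 0 0;0 0 0 3 0 0 0;0 0 0 2 0 0 0;0 0 0 0 0 0 0;0 0 0 0 0 0 0")

```text
time_s: 9.2
tcp_pos: [529.1, 125.4, 56.2]
eef_rot: [3.141, -0.0, 1.196]
force: [-2.0, -0.5, 3.9]
width: 0.51
```

Emit:
drive_tool(deltas="0 0 0 1 0 0 0;0 0 0 0.5 0 0 0;0 0 0 0 0 0 0")

```text
time_s: 9.45
tcp_pos: [529.2, 125.4, 56.2]
eef_rot: [3.141, 0.0, 1.196]
force: [-4.8, -0.4, 12.1]
width: 0.505
```

The jar is on the floor, so I'll release and rise.

Emit:
drive_tool(deltas="0.6 0 0 0 0 0 0;0.8 0 0 0 0 0 0;1 0 0 0 0 0 0;1 0 0 0 0 0 0;1 0 0 0 0 0 0;1 0 0 0 0 0 0;1 0 0 -5 0 0 0;1 0 0 -15 0 0 0;1 0 0 -30 0 0 0;1 0 0 -35 0 0 0;1 0 0 -30 0 0 0;1 0 0 -20 0 0 0")

```text
time_s: 10.45
tcp_pos: [530.3, 125.5, 192.9]
eef_rot: [3.137, -0.002, 1.196]
force: [1.2, 0.1, 0.5]
width: 0.999
```

```bash
python3 -c "
from h import *
disc((528.6,124.8),108,45,c='side',nm='s3')
disc((528.6,124.8),108,45,c='wrist')
go((466.5,-193.2),26)"
```

```text
side 138 [529.3 123.5] 24.3 107.6
wrist 1935 [527.  124.9] 21.8 105.1
tcp [532.3 125.7 194.5] rot [ 3.132 -0.005  1.196] tool dx dy -320.9 55.5 dz 168.5 w 1.002 j6 -1.09
```

View pics/s3.png

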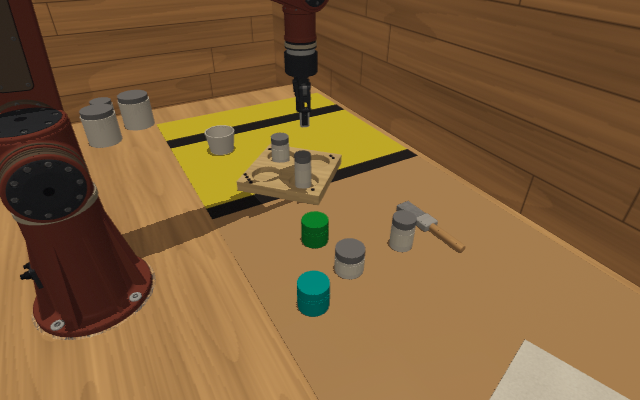

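The tall jar stands upright in pocket one (picture 303,170), with its cap top at 107.6 mm (108 expected) and within 2 mm of the pocket's centre. Next is the squat jar.

Emit:
drive_tool(deltas="1 -20 3.5 0 0 0 0;1 -35 6 0 0 0 0;1 -35 6 0 0 0 0;1 -35 6 0 0 0 0;1 -35 6 0 0 0 0;1 -35 6 0 0 0 0;1 -35 6 0 0 0 0;1 -35 6 0 0 0 0;1 -35 6 0 0 0 0;1 -20 4 0 0 0 0;1 0 0 0 0 0 0;1 0 0 0 0 0 0")

```text
time_s: 11.55
tcp_pos: [462.1, -193.1, 187.5]
eef_rot: [-3.139, -0.001, 1.193]
force: [-0.7, 0.7, 0.2]
width: 0.998
```

```bash
python3 -c "
from h import *
disc((466.5,-193.2),60,45,c='wrist',nm='w2')
go((466.5,-193.2),26)"
```

```text
wrist 2869 [ 466.5 -194.3] 30.9 59.5
tcp [ 462.4 -192.2  187.6] rot [-3.139e+00 -1.000e-03  1.195e+00] tool dx dy 0.6 4.2 dz 161.6 w 0.998 j6 -1.73
```

View pics/w2.png

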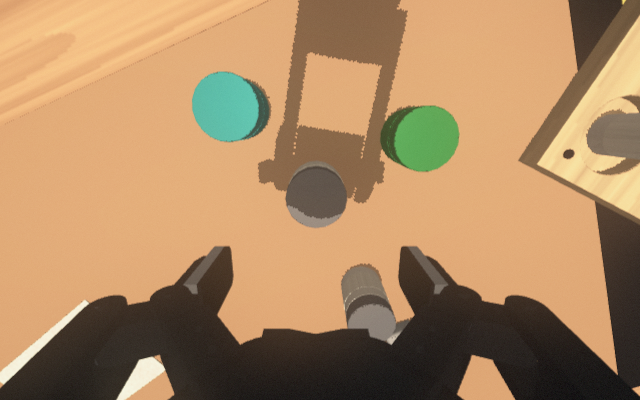

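The wrist picture shows the grey-capped squat jar at (317,195) between turquoise (226,106) and green (427,138). I'll descend on the grey one.

Emit:
drive_tool(deltas="1 -0.1 4.5 10 0 0 0;1 0 0 30 0 0 0;1 0 0 30 0 0 0;1 0 0 30 0 0 0;1 0 0 25 0 0 0;1 0 0 20 0 0 0;1 0 0 13 0 0 0;1 0 0 7 0 0 0;1 0 0 0 0 0 0;1 0 0 0 0 0 0")

```text
time_s: 12.43
tcp_pos: [467.5, -193.7, 23.5]
eef_rot: [-3.141, -0.0, 1.197]
force: [-0.1, 0.3, -0.4]
width: 0.998
```

Emit:
drive_tool(deltas="0 0 0 0 0 0 0;0 0 0 0 0 0 0;0 0 0 0 0 0 0;0 0 0 0 0 0 0;0 0 0 0 0 0 0;0 0 0 0 0 0 0;0 0 0 0 0 0 0;0 0 0 0 0 0 0;0 0 0 0 0 0 0;0 0 0 0 0 0 0", squeeze=40)

```text
time_s: 13.27
tcp_pos: [468.7, -195.2, 25.4]
eef_rot: [3.138, 0.0, 1.196]
force: [-0.2, 1.4, 5.2]
width: 0.712
```

Emit:
drive_tool(deltas="0 0 0 -5 0 0 0;0 0 0 -15 0 0 0;0 0 0 -25 0 0 0;0 0 0 -30 0 0 0;0 0 0 -30 0 0 0;0 0 0 -30 0 0 0;0 0 0 -20 0 0 0;0 0 0 -10 0 0 0;0 0 0 0 0 0 0;0 0 0 0 0 0 0")

```text
time_s: 14.1
tcp_pos: [466.6, -194.2, 187.9]
eef_rot: [-3.14, -0.0, 1.196]
force: [0.1, -0.4, -4.0]
width: 0.717
```

```bash
python3 -c "
from h import *
go((608.1,197.9),36)
p,d=snapshot('side');save('s4',p)"
```

```text
tcp [ 466.6 -194.2  187.9] rot [-3.14  -0.     1.196] tool dx dy 416.7 -11.9 dz 151.9 w 0.717 j6 -1.73
```

View pics/s4.png

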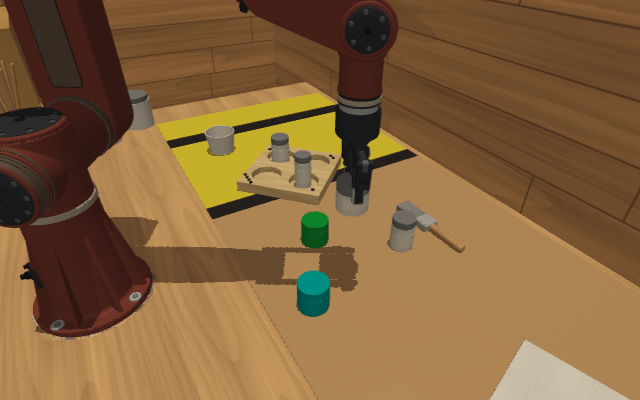

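The squat jar is held upright at (352,190). I'll carry it to pocket two.

Emit:
drive_tool(deltas="0 20 -0.6 0 0 0 0;0 30 -0.9 0 0 0 0;0 33 -0.9 0 0 0 0;0 33 -0.9 0 0 0 0;0 33 -0.9 0 0 0 0;0 33 -1 0 0 0 0;0 33 -1 0 0 0 0;0 33 -1 0 0 0 0;0 33 -1 0 0 0 0;0 33 -1 0 0 0 0;0 33 -1 0 0 0 0;0 33 -1 0 0 0 0")

```text
time_s: 15.15
tcp_pos: [594.2, 164.5, 185.1]
eef_rot: [-3.136, 0.003, 1.196]
force: [-0.4, -0.4, -1.7]
width: 0.718
```

Emit:
drive_tool(deltas="0 25 -0.6 0 0 0 0;0 12 -0.3 0 0 0 0;0 0 0 0 0 0 0;0 0 0 0 0 0 0;0 0 0 0 0 0 0;0 0 0 0 0 0 0")

```text
time_s: 15.65
tcp_pos: [608.0, 196.4, 187.9]
eef_rot: [-3.14, 0.002, 1.195]
force: [0.7, -0.5, -2.2]
width: 0.713
```

```bash
python3 -c "
from h import *
go((608.1,197.9),36)"
```

```text
tcp [608.  196.4 187.9] rot [-3.140e+00  2.000e-03  1.195e+00] tool dx dy 1.5 -0.4 dz 151.9 w 0.713 j6 -0.99
```

Emit:
drive_tool(deltas="0 1.4 0 10 0 0 0;0 0 0 25 0 0 0;0 0 0 30 0 0 0;0 0 0 30 0 0 0;0 0 0 20 0 0 0;0 0 0 12 0 0 0;0 0 0 8 0 0 0;0 0 0 5 0 0 0;0 0 0 0 0 0 0;0 0 0 0 0 0 0")

```text
time_s: 16.48
tcp_pos: [610.4, 199.4, 50.1]
eef_rot: [3.14, -0.001, 1.196]
force: [0.1, 0.6, -1.2]
width: 0.713
```

Emit:
drive_tool(deltas="0 0 0 4 0 0 0;0 0 0 3 0 0 0;0 0 0 1.5 0 0 0;0 0 0 0 0 0 0;0 0 0 0 0 0 0")

```text
time_s: 16.9
tcp_pos: [609.1, 199.3, 40.3]
eef_rot: [-3.142, 0.0, 1.196]
force: [0.5, 0.3, -1.4]
width: 0.715
```

Emit:
drive_tool(deltas="0 0 0 1.5 0 0 0;0 0 0 1 0 0 0;0 0 0 0.5 0 0 0;0 0 0 0 0 0 0")

```text
time_s: 17.23
tcp_pos: [609.3, 199.3, 37.5]
eef_rot: [3.142, -0.0, 1.196]
force: [-0.8, -0.4, -1.2]
width: 0.71
```

Emit:
drive_tool(deltas="0 0 0 1 0 0 0;0 0 0 0.5 0 0 0;0 0 0 0 0 0 0")

```text
time_s: 17.48
tcp_pos: [609.2, 199.3, 37.5]
eef_rot: [-3.141, 0.0, 1.196]
force: [-3.8, -1.0, 6.2]
width: 0.713
```

Floor contact. I'll release and rise.

Emit:
drive_tool(deltas="0.8 0 0 0 0 0 0;0.9 0 0 0 0 0 0;1 0 0 0 0 0 0;1 0 0 0 0 0 0;1 0 0 0 0 0 0;1 0 0 -3 0 0 0;1 0 0 -12 0 0 0;1 0 0 -25 0 0 0;1 0 0 -35 0 0 0;1 0 0 -35 0 0 0;1 0 0 -30 0 0 0;1 0 0 -20 0 0 0")

```text
time_s: 18.48
tcp_pos: [611.2, 199.7, 201.6]
eef_rot: [3.136, -0.004, 1.196]
force: [0.8, 0.8, 0.6]
width: 0.998
```

Emit:
drive_tool(deltas="1 0 0 -10 0 0 0;1 0 0 0 0 0 0;1 0 0 0 0 0 0;1 0 0 0 0 0 0")

```text
time_s: 18.82
tcp_pos: [607.8, 198.9, 203.6]
eef_rot: [-3.138, 0.002, 1.196]
force: [-0.3, 0.5, -0.8]
width: 0.997
```

```bash
python3 -c "
from h import *
disc((608,198),72,45,c='side',nm='s5')
disc((608,198),72,45,c='wrist')
disc((528.6,124.8),108,45,c='side')
disc((534.7,278),92,45,c='side')
disc((612,-187),80,45,c='side')
print(get_obs()['force'])"
```

```text
side 194 [609.2 197.4] 33.7 72.1
wrist 2842 [607.2 198.8] 31.0 71.4
side 138 [528.4 124.9] 23.7 107.7
side 141 [534.  276.1] 26.4 91.8
side 317 [ 610.6 -189.4] 26.4 79.8
[ 0.42742859 -0.32868652  0.67064799]
```

View pics/s5.png

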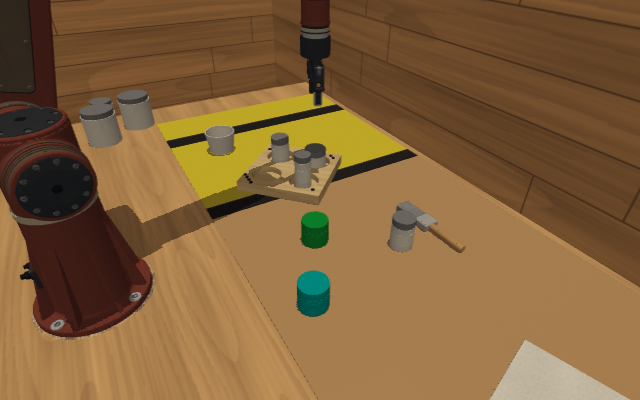

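The squat jar stands in pocket two (316,155) and the tall jar in pocket one (303,170), with the gripper clear. I'm handing in.

```bash
python3 -c "
from station import *
print(finish_job())"
```

```text
the job is handed in; nothing more can be done
None
```

I put the tall jar into pocket one and then the squat jar into pocket two. The job was handed in at about 19 s, and the hand-in itself reports no verdict.

- **Tall jar:** in the last check it was within about 2 mm of its pocket's centre. Its cap top was at 107.7 mm, against 108 mm if it stands on the floor.
- **Squat jar:** it was also within about 2 mm of its pocket's centre. Its cap top was at 71.4–72.1 mm, against 72 mm.
- **Left alone:** the two middle-sized jars measured within 1 mm of where they were at the start. The tub, brush and coloured look-alikes looked unmoved in the last side picture, but I did not measure them.
- **Gripper:** open and about 130 mm above the squat jar, reading only background force.

One slip: I sent one row too many while carrying the tall jar, which overshot by 32 mm in free air. I corrected it before lowering. The wrist and side cameras disagreed by up to about 2.5 mm, probably calibration and arm settling.

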